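# Refit the lifting pin of a centrifuge tube adapter

### The arm

A 6-joint arm with a two-finger parallel gripper is mounted at the origin on the work surface. World frame = base frame: x ahead of the robot, y to its left, z up, the work surface at z = 0. Lengths are in m, angles in rad, forces in N, time in s.
With the tool pointing down it reaches from about 0.35 to 0.85 m from the base axis. Payload 8.1 kg.
Tool frame: the origin (TCP) lies at the very end of the fingers, on their centre line; the grasp point (between the pads) lies 19 mm behind it; z points along the fingers, y is the line along which they close (so a half turn about z gives the same grasp; the last joint's range is limited). The gripper opens to 93 mm and grips with 3 to 60 N. Pads are 15 mm wide; open, the fingers measure 128 mm over their backs; the gripper's body (75 mm by 188 mm) begins 65 mm behind the grasp point.
Start: joints at [1.097, 0.13, 1.488, -0, 1.523, -0.085], TCP at [0.227, 0.555, 0.219] pointing down, gripper open.
Joint ranges: [-2.96, 2.96], [-0.89, 2.26], [0.02, 2.5], [-1.34, 4.48], [0, 2.73], [-2.66, 2.66]. Speed limits (rad/s): [2.39, 2.39, 2.79, 3.14, 3.14, 3.14].

### API

Orientations are given as a rotation vector (axis times angle).
In Python, from plant import monitor, eyes, ticket gives the robot as it stands.
- The arm moves only by the tool arm_command, never from a script. Its argument "deltas" is a list that holds one entry, the list of rows, each a list of 6 numbers: the shift along the world's x, y, z in cm, then the turn, a rotation vector about the world's x, y, z in degrees. In form: [[[tx, ty, tz, rx, ry, rz], ...]]. A call has 1 to 12 rows; each row shifts and turns the commanded pose from where the row before left it; what a row does not reach is not made up. A row lasts 1/12 s, in which the tool goes at most 41.7 mm and 7.16 degrees, less where a joint would pass 70% of its speed; a pose out of reach is approached as far as the arm can. A call is refused whole if a number of a shift passes 4.17 or a number of a turn 7.16, either way. A call with a gripper value outside its range is refused whole. "gripper" is the opening, from -1 (shut) to 1 (fully open), set as the call begins (left out, the last holds). The fingers move at their own pace and stop on an object; "squeeze" is the grip in N (left out, the last holds). Time passes only in rows, so rows that do not move let the fingers close. It gives the time, the measured TCP pose, the force, the opening and the grip force at its end, in the units of the state.
- monitor.read_state(): the state, without advancing time (a new reading comes with each control period).
- eyes.read_camera(name): name is "side" or "top" or "wrist"; returns the picture (384x512x3 uint8, blue, green, red); there is no depth.
- eyes.camera_model(name): a dict with "fx", "fy", "cx", "cy" (pixels), "k1" (the pictures are not rectified: a ray, as slopes to the right and down, at radius r is drawn at 1 + k1 r^2 times it, then the intrinsics apply), "rvec" (rotation vector, rad) and "tvec" (3), from world to camera coordinates, as OpenCV has them. Camera axes: x right, y down, z forward; pixel columns grow to the right and rows downward; lengths in m; the calibration is good to about 2 mm. A picture is of the moment at which its call begins: read the wrist's pose just before it. camera_model takes no time and is no camera call; for the wrist camera it gives the pose at the moment of the call.
- ticket.close_job(): hands the job in; it is judged then, once.
The state is a dict: "t": time; "q": joint angles; "dq": joint speeds; "joint_torque": joint torques, N m; "tool_pos": TCP position; "orientation": TCP orientation; "force": force on the tool from outside, world axes, zero at the start; "wrist_torque": the same for the moment, N m; "opening": finger opening in m; "gripper_force": force on a finger pad.
Only numpy, scipy, OpenCV 4.12 (cv2) and the standard library are available. Lean on these libraries where they do the work, as an engineer would, in place of code of your own. Each camera call takes 0.05 s, during which the arm holds its last target. There are 200 camera calls.

### The job

The white tube adapter has lost its lifting pin. Take the steel pin with the square grip out of the small white stand, feel for the blind hole in the grey plate on top of the adapter, and press the pin straight in until its collar sits flush on the plate; then let go of it. Use a light hand: the pin must never bear on the adapter with more than 30 N, and the tubes, the jar and the ball-headed pull must stay where they are.

Things in the scene. Friction and masses are not known exactly. Their poses are not given: they have to be found in the camera images.
- pin: Loose lifting pin, bright steel, about 70 g, 72 mm long, upright in one hole of the stand. From the bottom: round shank 10 mm wide, 28 mm long, flat foot, polished (friction on the plate about 0.25); round collar 18 mm wide, 4 mm thick; square grip 12 x 12 mm, 40 mm tall. Origin: centre of the flat foot; z up along the pin; x and y are normal to the faces of the square grip.
- pin_collar (a point): Centre of the underside of the pin's collar, 28 mm above its foot: the face that must come to sit on the grey plate.
- pin_grip (a point): Point on the pin's axis to grasp, 58 mm above its foot (14 mm below the top of the grip, 26 mm above the top of the collar).
- adapter: Fixed tube adapter: white block 130 (x) x 90 (y) x 55 (z) mm with four open tube wells, 27 mm wide, near its corners; in its middle a grey plate 56 (x) x 70 (y) x 5 mm screwed flat on top, upper face 60 mm above the table; four screw heads near the plate's corners. Plate and block do not yield. Origin: centre of the block's underside; z up.
- plate_middle (a point): Point over the block's middle at the level of the plate's upper face, axes as the adapter's. The plate's one round blind hole (11.2 mm wide, sharp edge, no chamfer) is near it, not at it: the plate is fixed off-centre, so the hole's centre lies anywhere up to 4.5 mm off along x and up to 4.5 mm off along y, either way, and is not measured.
- block_floor (a point): Point below plate_middle, 20 mm above the table, inside the block. Inside of the hole: it is 30 mm deep. Its first 12 mm are free; from there a black friction slug resists with about 7 N and stays where it is pushed (no spring-back) until the pin's collar meets the plate, with the foot 28 mm deep.
- stand: Fixed white plastic stand, 60 (x) x 110 (y) x 36 (z) mm, with two holes 12 mm in diameter and 32 mm deep at 26 mm either side of its centre along y. The pin stands loosely in one, its collar resting on the top of the stand, 36 mm above the table, and the ball-headed pull in the other. Origin: centre of its underside; z up.
- lid_pull: Loose bystander in the stand's other hole: steel pull of 40 g with the same shank and collar as the pin but a round ball head of 18 mm diameter, 55 mm long in all. Origin: centre of its foot; z up. Leave it alone.
- tube_a: Loose bystander: capped sample tube 13 mm in diameter, cap 17 mm, 86 mm tall, upright in the salmon-coloured rack (110 x 60 x 50 mm), its top 92 mm above the table. Origin: centre of its bottom; z up.
- tube_b: Loose bystander: a second tube of the same size in the same rack. Origin: centre of its bottom; z up.
- jar: Loose bystander: specimen jar 60 mm in diameter and 70 mm tall with an orange lid. Origin: centre of its underside; z up.
Mind the look-alikes: they are no part of the job. Leave any red look-alike of the pin alone.

How it is judged:
On the way, in this order (a step that is already met when the one before it is completed fails the run):
1. the pin is held by the fingers, its foot clear above the stand (z of pin in the frame of stand above 0.042 m and contact force between the fingers and pin above 0.5 N), for 0.1 s.
2. the pin, held by the fingers, has entered the hole of the grey plate by 4 mm or more (z of pin in the frame of plate_middle below -0.004 m and horizontal distance between pin and plate_middle below 0.009 m and contact force between the fingers and pin above 0.5 N), for 0.02 s.
At the end, for the whole second after the job is handed in: The pin stands upright (within 0.08 rad) and at rest in the hole of the adapter's grey plate, its collar within 1.5 mm of the plate, its foot within 9 mm of the block's middle in plan, and released by the fingers (z of pin_collar in the frame of plate_middle below 0.0015 m and horizontal distance between pin and plate_middle below 0.009 m and angle between pin's own z axis and vertical below 0.08 rad and linear speed of pin below 0.01 m/s and contact force between the fingers and pin below 0.1 N); the robot touches nothing.
It fails at once if the pin bears on the adapter with more than 30 N (contact force between pin and adapter above 30 N).
It fails at once if a tube, the jar or the ball-headed pull is moved by more than 15 mm (distance of any of tube_a, tube_b, jar, lid_pull from where it was at the start of the episode above 0.015 m).
It also fails if it takes over 72 s, if anything falls off the work surface, if the arm or the gripper's body presses on something with over 40 N, if the wrist force passes 120 N, or if a joint passes its speed limit or range.

## Working session

There is one attempt and no reset: what is moved stays moved. The work goes in short steps, Python scripts to look and compute and a tool call to move; the robot and the scene stay as the last step left them, time stands still between calls to the robot, and variables do not carry over. Pictures are saved under pics/ and viewed, at most 10 in all, crops included, and the job is handed in when it is done.

Besides the shell and the picture viewer there is one more tool, called after "Request:" in YAML: its name, and indented under it one key for each argument. arm_command: Moves the arm, as the interface text tells. Its arguments: {"type":"object","properties":{"deltas":{"type":"array"},"gripper":{"type":"number"},"squeeze":{"type":"number"}},"required":["deltas"]}

```bash
mkdir -p pics
cat > h.py <<'E'
import numpy as np, cv2
from plant import monitor, eyes, ticket
def snap(n,f):
    m=eyes.camera_model(n); im=np.asarray(eyes.read_camera(n)); cv2.imwrite('pics/'+f,im); return m,im
def ray(m,u,v):
    x,y=(u-m['cx'])/m['fx'],(v-m['cy'])/m['fy']; a,b=x,y
    for _ in range(20):
        s=1+m['k1']*(a*a+b*b); a,b=x/s,y/s
    R=cv2.Rodrigues(np.array(m['rvec'],float))[0]; t=np.array(m['tvec'],float).ravel()
    return -R.T@t, R.T@np.array([a,b,1.])
def onz(m,u,v,z):
    o,d=ray(m,u,v); return o+d*(z-o[2])/d[2]
def proj(m,P):
    R=cv2.Rodrigues(np.array(m['rvec'],float))[0]; p=R@np.array(P)+np.array(m['tvec'],float).ravel()
    a,b=p[0]/p[2],p[1]/p[2]; s=1+m['k1']*(a*a+b*b); return m['fx']*a*s+m['cx'],m['fy']*b*s+m['cy']
E
python3 - <<'E'
from h import *
a=snap('top','top.png'); b=snap('side','side.png')
s=monitor.read_state(); print(s['t'],s['tool_pos'],s['orientation'],s['force'])
for m,_ in (a,b): print(m['fx'],m['k1'],[ray(m,256,192)])
E
```

```text
0.1 [0.2271898  0.55475089 0.21769269] [-6.06761649e-01 -3.08199957e+00  2.58026422e-03] [-0.11357646 -0.53079248  0.15859717]
376.8663121297533 -0.09783014453803972 [(array([0.46502966, 0.07634777, 0.90241513]), array([ 0.12241517, -0.02190427, -0.99225635]))]
442.01836724261284 -0.14657218386653925 [(array([ 0.2505972 , -0.62832733,  0.50667546]), array([ 0.37198518,  0.7828784 , -0.49891535]))]
```

View pics/top.png

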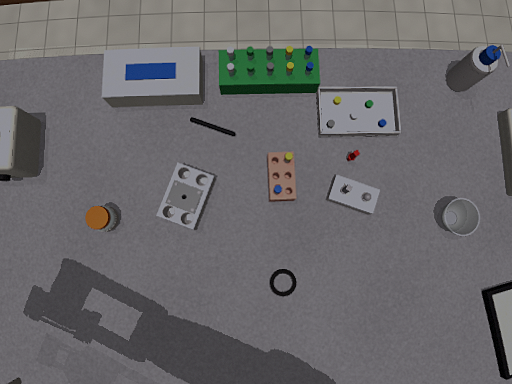

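View pics/side.png

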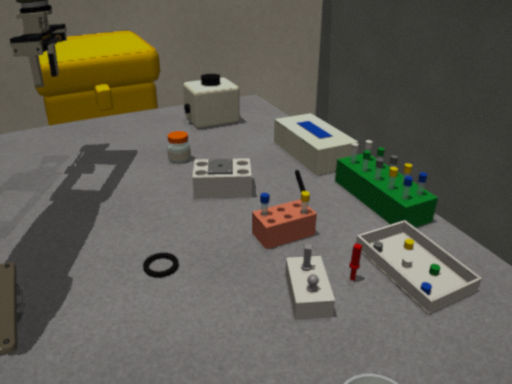

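The top view shows the adapter at about (187,196) with a dark dot near (184,197). The stand is at (354,194), with the pin at about (347,188) and the ball pull at (366,197). The red look-alike is at (353,155). I'll zoom in on the adapter and stand.

Run:
```python
from h import *
t=cv2.imread('pics/top.png'); s=cv2.imread('pics/side.png')
f=lambda im,x,y,w,h:cv2.resize(im[y:y+h,x:x+w],(400,300),interpolation=cv2.INTER_CUBIC)
cv2.imwrite('pics/z.png',np.vstack([np.hstack([f(t,147,162,80,60),f(t,316,166,80,60)]),np.hstack([f(s,183,142,80,60),f(s,265,240,100,75)])]))
m=eyes.camera_model('top')
g=cv2.cvtColor(t,cv2.COLOR_BGR2HSV)
M=((g[...,1]<40)&(g[...,2]>150)).astype(np.uint8)
for name,(x0,y0,x1,y1),z in(('ad',(145,155,225,235),.055),('st',(320,168,390,222),.036)):
    k=np.zeros_like(M);k[y0:y1,x0:x1]=M[y0:y1,x0:x1]
    c=max(cv2.findContours(k,0,2)[0],key=cv2.contourArea)
    r=cv2.minAreaRect(c);b=cv2.boxPoints(r);print(name,b.tolist())
    P=np.array([onz(m,*p,z)[:2] for p in b]);print(P.tolist(),P.mean(0),np.linalg.norm(P-np.roll(P,-1,0),axis=1),np.degrees(np.arctan2(*(np.roll(P,-1,0)-P).T[::-1])))
```

```text
ad [[156.3244171142578, 214.73727416992188], [176.8177032470703, 162.04022216796875], [212.6246795654297, 175.96514892578125], [192.1313934326172, 228.66220092773438]]
[[0.5232557736584859, 0.28387060998971747], [0.6431231139703663, 0.23738464291933134], [0.608728724534743, 0.1554604522786508], [0.4902171964960455, 0.2029397330343523]] [0.5663312  0.21991386] [0.12856564 0.08885126 0.12766857 0.08741484] [ -21.19687958 -112.77421853  158.16747671   67.79314368]
st [[328.09954833984375, 197.32125854492188], [336.17645263671875, 174.70587158203125], [380.0135498046875, 190.36196899414062], [371.9366455078125, 212.97735595703125]]
[[0.5554148143903914, -0.11028051810318001], [0.6083169606022184, -0.1321817614148809], [0.5687828425550989, -0.23497065896955982], [0.5160991671338282, -0.21207727048683872]] [ 0.56215345 -0.17237755] [0.05725645 0.11012949 0.05744281 0.10912515] [ -22.48932822 -111.03747542  156.51292082   68.88258623]
```

View pics/z.png

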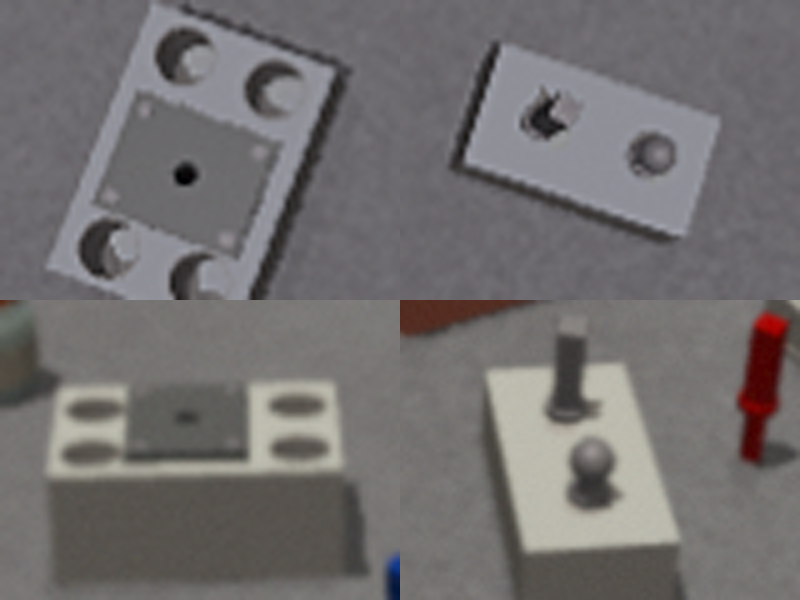

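The crops show the hole as a black dot at top-view pixel (184,196.8). The pin's top is at about (348.6,187.4). I'll stop over the adapter on the way for a wrist view.

Request:
arm_command:
  deltas:
    - [[2.8,-2.8,0,0,0,0],[2.8,-2.8,0,0,0,0],[2.8,-2.8,0,0,0,0],[2.8,-2.8,0,0,0,0],[2.8,-2.8,0,0,0,0],[2.8,-2.8,0,0,0,0],[2.8,-2.8,0,0,0,0],[2.8,-2.8,0,0,0,0],[2.8,-2.8,0,0,0,0],[2.8,-2.8,0,0,0,0],[2.8,-2.8,0,0,0,0],[2.8,-2.8,0,0,0,0]]
  gripper: 1

```text
t: 1.1
tool_pos: [0.5643, 0.2175, 0.2182]
orientation: [-0.607, -3.082, 0.0]
force: [1.1, -0.2, 0.2]
opening: 0.093
gripper_force: 0.0
```

Run:
```python
from h import *
s=monitor.read_state(); print(s['t'],s['tool_pos'],s['orientation'],s['force'])
m,im=snap('wrist','w1.png'); np.save('w1.npy',m,allow_pickle=True)
print([ray(m,256,192)], proj(m,[.566,.22,.06]))
T=eyes.camera_model('top'); print(onz(T,184,196.8,.06), onz(T,348.6,187.4,.08))
```

```text
1.1 [0.56428593 0.2174727  0.21819552] [-6.06834552e-01 -3.08182095e+00  4.19949911e-04] [ 1.07244455 -0.23998141  0.17383653]
[(array([0.48818371, 0.2494649 , 0.38415379]), array([ 0.26112174, -0.12244735, -0.95763855]))] (np.float64(262.0592995226263), np.float64(180.16315575453527))
[0.56194479 0.22007057 0.06      ] [ 0.57185059 -0.14803152  0.08      ]
```

View pics/w1.png

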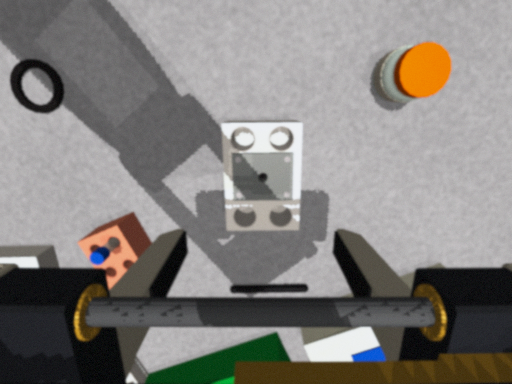

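The wrist view shows the plate with the hole at about (263,177). I'll go to the pin next.

Run:
```python
from h import *
m=np.load('w1.npy',allow_pickle=True).item(); im=cv2.imread('pics/w1.png')
g=cv2.cvtColor(im,cv2.COLOR_BGR2GRAY).astype(float)[168:187,253:273]; print(g.astype(int)[3:16])
w=np.clip(100-g,0,None); w[w<20]=0; v,u=np.mgrid[168:187,253:273]
c=(u*w).sum()/w.sum(),(v*w).sum()/w.sum(); print(c,onz(m,*c,.06))
t=cv2.imread('pics/top.png');g=cv2.cvtColor(t,cv2.COLOR_BGR2GRAY).astype(float)[191:203,178:191];w=np.clip(80-g,0,None); v,u=np.mgrid[191:203,178:191]
c=(u*w).sum()/w.sum(),(v*w).sum()/w.sum(); print(c,onz(eyes.camera_model('top'),*c,.06))
```

```text
[[ 89  98 100 118 136 150 149 151 148 146 149 152 149 152 154 156 155 157
  155 154]
 [ 85  86  84 104 130 147 146 143 129 124 125 130 142 148 153 155 153 156
  155 152]
 [ 83  79  82  93 118 133 130 108  89  77  75  87 106 131 146 148 156 157
  152 153]
 [ 79  82  84  84 100 102  92  70  50  36  37  45  62 100 132 146 153 153
  153 153]
 [ 83  81  81  80  80  70  58  38  26  21  25  29  42  75 117 142 155 155
  155 155]
 [ 78  83  82  80  73  59  40  30  22  21  24  29  37  66 103 141 151 153
  155 153]
 [ 80  81  77  77  74  56  42  26  28  23  26  34  39  64 107 137 149 156
  153 153]
 [ 83  79  81  80  73  58  46  38  37  35  38  38  50  72 113 139 148 153
  153 155]
 [ 83  82  82  79  79  64  51  41  41  45  49  50  60  90 125 144 153 150
  154 155]
 [ 81  83  78  83  79  69  62  55  48  48  55  67  80 108 136 148 153 153
  153 153]
 [ 80  78  80  81  83  77  69  66  59  57  64  79 106 128 146 149 152 152
  152 153]
 [ 82  84  81  79  84  82  80  77  74  68  76  93 115 141 149 151 154 152
  151 150]
 [ 86  82  84  83  81  85  80  83  80  80  81  93 118 134 143 148 149 150
  151 149]]
(np.float64(260.8763169949611), np.float64(177.91456710948236)) [0.56299879 0.21974541 0.06      ]
(np.float64(183.58297413793105), np.float64(196.61314655172413)) [0.56239023 0.22101207 0.06      ]
```

Request:
arm_command:
  deltas:
    - [[0.0,-4.0,0,0,0,0],[0,-4.0,0,0,0,0],[0,-4.0,0,0,0,0],[0,-4.0,0,0,0,0],[0,-4.0,0,0,0,0],[0,-4.0,0,0,0,0],[0,-4.0,0,0,0,0],[0,-4.0,0,0,0,0],[0.7,-4.0,0,0,0,0],[0,-0.6,0,0,0,0],[0,0,0,0,0,0],[0,0,0,0,0,0]]
  gripper: 1

```text
t: 2.15
tool_pos: [0.5701, -0.1465, 0.218]
orientation: [-0.609, -3.081, -0.001]
force: [-0.4, 0.1, -0.8]
opening: 0.0934
gripper_force: 0.0
```

Run:
```python
from h import *
s=monitor.read_state(); print(s['t'],s['tool_pos'],s['orientation'],s['force'])
m,im=snap('wrist','w2.png'); np.save('w2.npy',m,allow_pickle=True)
c=np.array(proj(m,[.572,-.148,.08])); print(c,proj(m,[.562,-.172,.036]))
x,y=(c-[40,30]).astype(int); print(x,y)
cv2.imwrite('pics/w2z.png',cv2.resize(im[y:y+60,x:x+80],(800,600),interpolation=cv2.INTER_CUBIC))
```

```text
2.15 [ 0.57007401 -0.14653     0.21803867] [-6.08557815e-01 -3.08085566e+00 -1.14062607e-03] [-0.38830457  0.07586485 -0.81944969]
[258.75014711 186.34808074] (np.float64(237.91120708742392), np.float64(176.72117988906334))
218 156
```

View pics/w2z.png

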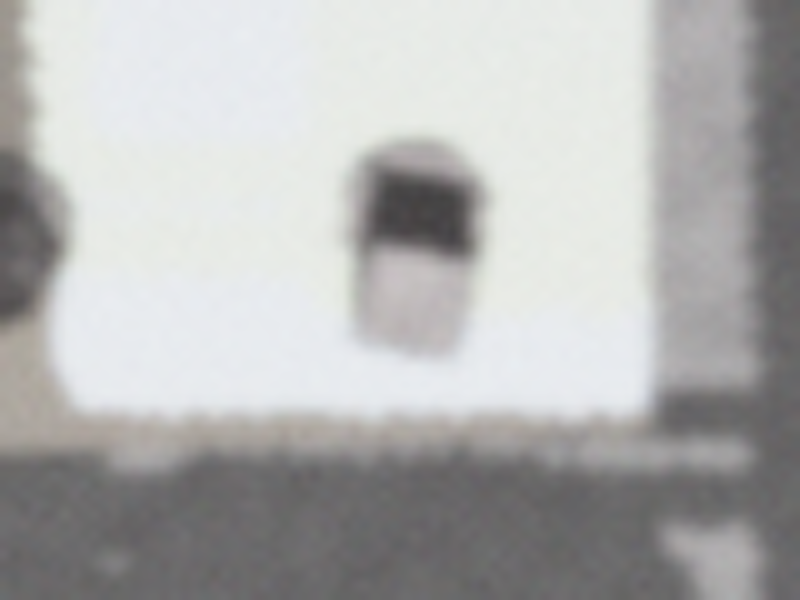

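The crop shows the top of the square grip with corners at about (368,250), (472,258), (460,355) and (352,345). It is rotated a few degrees from the tool.

Run:
```python
from h import *
from scipy.spatial.transform import Rotation as Ro
m=np.load('w2.npy',allow_pickle=True).item()
P=np.array([onz(m,218+u/10-.45,156+v/10-.45,.08)[:2] for u,v in((368,250),(472,258),(460,355),(352,345))])
print(P,P.mean(0)); d=np.roll(P,-1,0)-P; print(np.linalg.norm(d,axis=1),np.degrees(np.arctan2(d[:,1],d[:,0]))%90)
# stand edges check
s=monitor.read_state(); R=Ro.from_rotvec(s['orientation']).as_matrix(); print(R, np.degrees(np.arctan2(R[1,1],R[0,1])))
```

```text
[[ 0.56413282 -0.1499299 ]
 [ 0.56926521 -0.13980908]
 [ 0.57896594 -0.14516512]
 [ 0.57339419 -0.15570369]] [ 0.57143954 -0.14765195]
[0.0113478  0.01108113 0.01192081 0.01091374] [63.10989817 61.09569419 62.13459528 58.05950533]
[[-9.25450974e-01  3.78866579e-01 -7.81707657e-04]
 [ 3.78865844e-01  9.25451124e-01  9.42895504e-04]
 [ 1.08066382e-03  5.76441231e-04 -9.99999250e-01]] 67.73650251721187
```

Request:
arm_command:
  deltas:
    - [[0.14,-0.13,0,0,0,-6.5],[0,0,-2.0,0,0,0],[0,0,-2.5,0,0,0],[0,0,-2.5,0,0,0],[0,0,-2.5,0,0,0],[0,0,-2.5,0,0,0],[0,0,-2.5,0,0,0],[0,0,-1.6,0,0,0],[0,0,-1.0,0,0,0],[0,0,0,0,0,0],[0,0,0,0,0,0]]
  gripper: -0.14
  squeeze: 25

```text
t: 3.12
tool_pos: [0.5719, -0.1469, 0.0478]
orientation: [-0.778, -3.043, -0.0]
force: [0.1, 0.4, 1.0]
opening: 0.0398
gripper_force: 0.0
```

Request:
arm_command:
  deltas:
    - [[0,0,0,0,0,0],[0,0,0,0,0,0],[0,0,0,0,0,0],[0,0,0,0,0,0],[0,0,0,0,0,0],[0,0,0,0,0,0]]
  gripper: -1

```text
t: 3.62
tool_pos: [0.5723, -0.1483, 0.0484]
orientation: [0.781, 3.042, -0.0]
force: [-0.4, -0.0, 3.1]
opening: 0.0121
gripper_force: 25.0
```

Gripped: the opening reads 12.1 mm. Next I lift.

Request:
arm_command:
  deltas:
    - [[0,0,0.5,0,0,0],[0,0,1.0,0,0,0],[0,0,1.5,0,0,0],[0,0,2.0,0,0,0],[0,0,2.0,0,0,0],[0,0,2.0,0,0,0],[0,0,1.5,0,0,0],[0,0,0.5,0,0,0],[0,0,0,0,0,0],[0,0,0,0,0,0]]

```text
t: 4.45
tool_pos: [0.5717, -0.148, 0.1574]
orientation: [-0.781, -3.043, 0.0]
force: [-0.7, -0.3, -0.8]
opening: 0.012
gripper_force: 25.0
```

Request:
arm_command:
  deltas:
    - [[0,3.0,0,0,0,0],[0,4.0,0,0,0,0],[0,4.0,0,0,0,0],[0,4.0,0,0,0,0],[0,4.0,0,0,0,0],[0,4.0,0,0,0,0],[0,4.0,0,0,0,0],[0,4.0,0,0,0,0],[0,3.0,0,0,0,0],[-0.5,2.0,0,0,0,0],[-0.4,0.8,0,0,0,0],[0,0,0,0,0,0]]

```text
t: 5.45
tool_pos: [0.561, 0.2213, 0.1558]
orientation: [-0.776, -3.041, 0.002]
force: [0.4, -0.4, 0.1]
opening: 0.0119
gripper_force: 25.0
```

Request:
arm_command:
  deltas:
    - [[0,0,0,0,0,0],[0,0,0,0,0,0],[0,0,0,0,0,0]]

```text
t: 5.7
tool_pos: [0.5631, 0.2183, 0.1574]
orientation: [-0.783, -3.042, 0.001]
force: [-0.7, -0.2, -0.8]
opening: 0.0117
gripper_force: 25.0
```

Run:
```python
from h import *
s=monitor.read_state(); print(s['t'],s['tool_pos'],s['orientation'],s['force'],s['wrist_torque'])
m,im=snap('wrist','w3.png'); np.save('w3.npy',m,allow_pickle=True)
m2,t=snap('top','t3.png'); sm,si=snap('side','s3.png')
p=s['tool_pos']
print(proj(m,[p[0],p[1],p[2]-.039]),proj(m,[.5627,.2203,.06]))
x,y=np.array(proj(sm,[.5627,.2203,.08])).astype(int)-[40,40]
cv2.imwrite('pics/z3.png',np.hstack([cv2.resize(im[100:260,186:326],(400,457),interpolation=cv2.INTER_CUBIC),cv2.resize(si[y:y+91,x:x+80],(400,457),interpolation=cv2.INTER_CUBIC)])); print(x,y)
```

```text
5.7 [0.56310374 0.21829156 0.15739508] [-7.83355490e-01 -3.04221519e+00  8.41793514e-04] [-0.68893051 -0.20758682 -0.78431984] [-0.02779587 -0.00412398 -0.02074766]
(np.float64(259.0948318560328), np.float64(218.2046131148059)) (np.float64(260.94470749624077), np.float64(193.9757529527659))
179 116
```

View pics/z3.png

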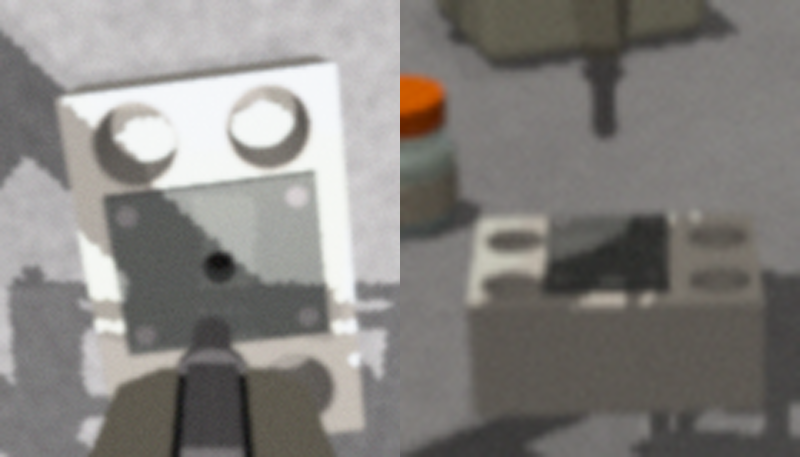

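The wrist crop shows the hole at about (262,193), full picture, with the pin's foot just below it at about (260,216). The side crop shows the pin hanging upright over the plate. I'll measure the hole, then get closer for a relative measurement.

```bash
cat >> h.py <<'E'
def dark(m,im,c,z,r=9,thr=45):
    g=cv2.cvtColor(im,cv2.COLOR_BGR2GRAY).astype(float); x,y=int(round(c[0])),int(round(c[1]))
    v,u=np.mgrid[y-r:y+r+1,x-r:x+r+1]; w=np.clip(thr-g[y-r:y+r+1,x-r:x+r+1],0,None)
    q=((u*w).sum()/w.sum(),(v*w).sum()/w.sum()); return q,onz(m,*q,z),(w>0).sum()
E
python3 - <<'E'
from h import *
m=np.load('w3.npy',allow_pickle=True).item(); im=cv2.imread('pics/w3.png')
for t in(30,45,55): print(dark(m,im,(262,193),.06,thr=t))
m=np.load('w1.npy',allow_pickle=True).item(); im=cv2.imread('pics/w1.png')
for t in(30,45,60): print(dark(m,im,(263,177),.06,thr=t))
print(cv2.cvtColor(cv2.imread('pics/w3.png'),6)[184:204,252:273])
E
```

```text
((np.float64(262.3820224719101), np.float64(191.25842696629215)), array([0.560987  , 0.22280577, 0.06      ]), np.int64(20))
((np.float64(262.2296072507553), np.float64(191.52567975830814)), array([0.56114994, 0.22255075, 0.06      ]), np.int64(43))
((np.float64(262.2250618301731), np.float64(191.90849134377575)), array([0.56148192, 0.2223637 , 0.06      ]), np.int64(65))
((np.float64(261.95), np.float64(175.96666666666667)), array([0.56132794, 0.22176638, 0.06      ]), np.int64(12))
((np.float64(262.07458563535914), np.float64(176.20994475138122)), array([0.56164939, 0.22179069, 0.06      ]), np.int64(29))
((np.float64(262.00213219616205), np.float64(176.60341151385927)), array([0.56204976, 0.22153734, 0.06      ]), np.int64(47))
[[ 90  89  90  89  97 102 110 113 117 122 144 164 176 177 179 176 181 179
  179 174 181]
 [ 89  91  92  92  96 104 106 105 107 114 130 152 173 175 177 178 180 178
  177 179 178]
 [ 89  83  88  87  93  99 105 105 105 103 116 142 159 173 177 174 178 180
  179 178 179]
 [ 88  89  90  91  96  95 100  99  94  92  98 114 138 152 160 169 179 175
  180 179 179]
 [ 
[... 721 characters left out ...]
3  94  94  84  71  55  51  51  48  49  53  53  60  77  92 101
  101 105 110]
 [ 89  87  89  92  94  94  84  67  57  56  53  52  52  59  72  90  99 102
  102 103 103]
 [ 91  87  90  91  96  98  94  87  72  67  63  63  72  78  88  99  99 106
  106 106 104]
 [ 90  91  89  92  97 100  97  98  89  87  82  82  89  94  99 100  99 104
  101 105 101]
 [ 89  89  92  96  98  99  92  98  94  93  96  91  93  95  98  96  93  95
   98  97  93]
 [ 90  88  91  89  97  91  91  91  90  93  92  90  89  91  93  87  89  89
   93  91  91]
 [ 90  86  90  89  91  87  89  88  88  88  90  88  87  87  88  89  89  88
   87  91  88]
 [ 88  89  86  88  87  89  91  89  91  91  91  90  85  88  86  88  89  89
   90  92  91]]
```

Request:
arm_command:
  deltas:
    - [[-0.06,0.32,-0.5,0,0,0],[0,0,-1.2,0,0,0],[0,0,-1.2,0,0,0],[0,0,-0.9,0,0,0],[0,0,0,0,0,0],[0,0,0,0,0,0],[0,0,0,0,0,0]]

```text
t: 6.43
tool_pos: [0.5622, 0.2231, 0.1195]
orientation: [-0.781, -3.043, 0.0]
force: [0.0, 0.3, -0.9]
opening: 0.0121
gripper_force: 25.0
```

Run:
```python
from h import *
s=monitor.read_state(); print(s['t'],s['tool_pos'],s['force'])
m,im=snap('wrist','w4.png'); np.save('w4.npy',m,allow_pickle=True)
sm,si=snap('side','s4.png')
p=s['tool_pos']; print(proj(m,[p[0],p[1],p[2]-.039]),proj(m,[.5625,.2215,.06]))
cv2.imwrite('pics/z4.png',np.hstack([cv2.resize(im[175:235,230:290],(400,400),interpolation=cv2.INTER_CUBIC),cv2.resize(si[120:200,180:260],(400,400),interpolation=cv2.INTER_CUBIC)]))
```

```text
6.4333 [0.56218281 0.22314324 0.11952225] [ 0.02454738  0.32373818 -0.91420463]
(np.float64(259.0704404900001), np.float64(218.25542591895996)) (np.float64(257.6066259791734), np.float64(210.19861999939326))
```

View pics/z4.png

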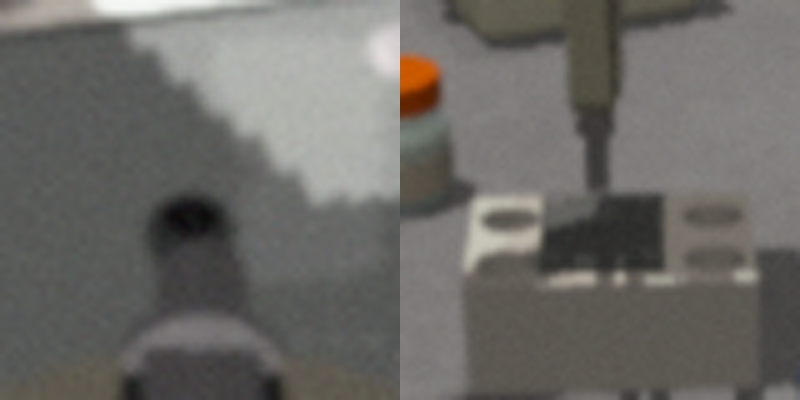

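The left crop shows the hole's far rim at about y=194 (zoomed) with its centre near (192,238). The foot hides the lower part of the hole, and the foot's centre is near (198,284). The shank is almost in line with the hole.

Run:
```python
from h import *
m=np.load('w4.npy',allow_pickle=True).item()
h=onz(m,258.4,210.3,.06); print(h)
for uv in((259.4,217.2),(259.07,218.25),(259.4,217.7)):
  for z in(.0793,.0805): f=onz(m,*uv,z); print(uv,z,f,(h-f)[:2]*1000)
g=cv2.cvtColor(cv2.imread('pics/w4.png'),6)[198:222,248:270]; print(g)
```

```text
[0.56289663 0.22203572 0.06      ]
(259.4, 217.2) 0.0793 [0.56197191 0.22354332 0.0793    ] [ 0.92471763 -1.50760458]
(259.4, 217.2) 0.0805 [0.5615534  0.22377647 0.0805    ] [ 1.34322554 -1.74075105]
(259.07, 218.25) 0.0793 [0.56260879 0.22290384 0.0793    ] [ 0.2878412  -0.86812035]
(259.07, 218.25) 0.0805 [0.56218657 0.2231407  0.0805    ] [ 0.71005608 -1.10498896]
(259.4, 217.7) 0.0793 [0.56233305 0.22334475 0.0793    ] [ 0.56358205 -1.30903818]
(259.4, 217.7) 0.0805 [0.56191244 0.22357906 0.0805    ] [ 0.98419197 -1.54334042]
[[ 91  90  91  88  91  90  87  87  90  90  89  89  89  92  89  88  88  94
  100 102 109 121]
 [ 90  91  87  93  92  89  90  89  90  87  91  89  88  85  89  88  88  95
   96 100 102 109]
 [ 88  85  92  89  90  94  89  88  91  90  91  91  90  88  88  90  91  88
   92  96  98 105]
 [ 91  91  90  93  90  91  93  89  89  91  92  90  87  88  94  91  91  94
   93  96  99 103]
 [ 90  89  88  92  90  90  85  87  90  90  86  84  89  86  86  92  89  92
   97  99  98 102]
 [ 92  90  89  91  90  89  90  87  84  79  77  75  82  84  89  91  91  89
   99  99 101 109]
 [ 91
[... 969 characters left out ...]
7  64  66  64  67  65  67  69
   83  94 104 100]
 [ 91  86  94  88  85  75  68  64  62  67  68  68  62  65  60  66  66  67
   83  91 102 103]
 [ 88  88  89  88  83  77  70  64  64  63  67  66  64  64  65  64  65  69
   76  91 100  99]
 [ 87  88  88  87  87  76  67  64  66  64  66  66  65  64  64  65  63  64
   70  83  93  97]
 [ 86  89  89  87  84  77  65  65  66  61  69  66  62  66  64  60  63  67
   71  83  90  88]
 [ 87  89  91  87  84  77  65  64  65  68  64  68  65  67  65  66  64  67
   69  79  83  90]
 [ 92  89  89  89  84  74  73  70  65  68  67  67  68  64  65  64  69  66
   72  80  87  87]
 [ 86  88  91  86  83  77  68  69  72  76  77  77  78  79  75  75  66  68
   76  76  87  88]]
```

Request:
arm_command:
  deltas:
    - [[0.08,-0.13,-0.5,0,0,0],[0,0,-0.6,0,0,0],[0,0,-0.5,0,0,0],[0,0,-0.1,0,0,0],[0,0,0,0,0,0],[0,0,0,0,0,0]]

```text
t: 7.03
tool_pos: [0.5629, 0.2218, 0.1024]
orientation: [-0.781, -3.043, 0.0]
force: [0.4, -0.3, 0.3]
opening: 0.0117
gripper_force: 25.0
```

Request:
arm_command:
  deltas:
    - [[0,0,-0.05,0,0,0],[0,0,-0.03,0,0,0],[0,0,-0.03,0,0,0],[0,0,0,0,0,0]]

```text
t: 7.37
tool_pos: [0.5631, 0.2219, 0.1016]
orientation: [0.781, 3.043, 0.0]
force: [0.2, -0.3, -0.6]
opening: 0.0115
gripper_force: 25.0
```

Request:
arm_command:
  deltas:
    - [[0,0,-0.03,0,0,0],[0,0,-0.03,0,0,0],[0,0,-0.03,0,0,0],[0,0,0,0,0,0]]

```text
t: 7.7
tool_pos: [0.563, 0.2218, 0.1005]
orientation: [-0.781, -3.043, 0.0]
force: [0.2, 0.2, -0.3]
opening: 0.0116
gripper_force: 25.0
```

Request:
arm_command:
  deltas:
    - [[0,0,-0.03,0,0,0],[0,0,-0.03,0,0,0],[0,0,0,0,0,0]]

```text
t: 7.95
tool_pos: [0.563, 0.2218, 0.1]
orientation: [0.781, 3.043, -0.0]
force: [-1.4, -0.1, -0.6]
opening: 0.0118
gripper_force: 25.0
```

Request:
arm_command:
  deltas:
    - [[0,0,-0.03,0,0,0],[0,0,-0.03,0,0,0],[0,0,0,0,0,0]]

```text
t: 8.2
tool_pos: [0.563, 0.2218, 0.0993]
orientation: [-0.781, -3.043, 0.0]
force: [0.2, -0.7, -0.8]
opening: 0.0119
gripper_force: 25.0
```

Request:
arm_command:
  deltas:
    - [[0,0,-0.03,0,0,0],[0,0,-0.03,0,0,0],[0,0,0,0,0,0]]

```text
t: 8.45
tool_pos: [0.563, 0.2218, 0.0987]
orientation: [-0.781, -3.043, 0.0]
force: [-0.3, 0.1, -0.6]
opening: 0.012
gripper_force: 25.0
```

Request:
arm_command:
  deltas:
    - [[0,0,-0.03,0,0,0],[0,0,-0.03,0,0,0],[0,0,0,0,0,0]]

```text
t: 8.7
tool_pos: [0.563, 0.2218, 0.0982]
orientation: [-0.781, -3.043, 0.0]
force: [-0.1, 0.3, -0.6]
opening: 0.012
gripper_force: 25.0
```

Request:
arm_command:
  deltas:
    - [[0,0,-0.03,0,0,0],[0,0,-0.03,0,0,0],[0,0,0,0,0,0]]

```text
t: 8.95
tool_pos: [0.563, 0.2218, 0.0975]
orientation: [-0.781, -3.043, 0.0]
force: [-0.5, -0.5, -1.8]
opening: 0.0118
gripper_force: 25.0
```

No contact yet and the foot should be about 2 mm below the plate, so the pin seems to have entered the hole.

Request:
arm_command:
  deltas:
    - [[0,0,-0.03,0,0,0],[0,0,-0.03,0,0,0],[0,0,-0.03,0,0,0],[0,0,0,0,0,0]]

```text
t: 9.28
tool_pos: [0.563, 0.2218, 0.0966]
orientation: [-0.781, -3.043, 0.0]
force: [-0.8, -0.9, 0.2]
opening: 0.012
gripper_force: 25.0
```

Request:
arm_command:
  deltas:
    - [[0,0,-0.04,0,0,0],[0,0,-0.04,0,0,0],[0,0,-0.04,0,0,0],[0,0,0,0,0,0]]

```text
t: 9.62
tool_pos: [0.563, 0.2218, 0.0954]
orientation: [-0.781, -3.043, 0.0]
force: [1.0, -0.4, -0.5]
opening: 0.0118
gripper_force: 25.0
```

Request:
arm_command:
  deltas:
    - [[0,0,-0.1,0,0,0],[0,0,-0.1,0,0,0],[0,0,-0.1,0,0,0],[0,0,-0.1,0,0,0],[0,0,-0.1,0,0,0],[0,0,0,0,0,0]]

```text
t: 10.12
tool_pos: [0.5629, 0.2218, 0.0902]
orientation: [-0.781, -3.043, 0.0]
force: [-0.0, -1.4, -1.6]
opening: 0.0114
gripper_force: 25.0
```

Request:
arm_command:
  deltas:
    - [[0,0,-0.1,0,0,0],[0,0,-0.1,0,0,0],[0,0,-0.1,0,0,0],[0,0,0,0,0,0]]

```text
t: 10.45
tool_pos: [0.5633, 0.2218, 0.0881]
orientation: [0.781, 3.043, 0.0]
force: [-1.4, -2.3, 4.3]
opening: 0.0117
gripper_force: 25.0
```

Request:
arm_command:
  deltas:
    - [[0,0,-0.06,0,0,0],[0,0,-0.06,0,0,0],[0,0,-0.06,0,0,0],[0,0,0,0,0,0]]

```text
t: 10.78
tool_pos: [0.5634, 0.2219, 0.0866]
orientation: [0.781, 3.042, 0.0]
force: [-1.7, -2.3, 6.8]
opening: 0.0117
gripper_force: 25.0
```

The slug was met at 12 mm, as described, at about 7 N. I keep pressing with a small sideways relief.

Request:
arm_command:
  deltas:
    - [[-0.02,-0.02,-0.08,0,0,0],[0,0,-0.08,0,0,0],[0,0,-0.08,0,0,0],[0,0,-0.08,0,0,0],[0,0,0,0,0,0]]

```text
t: 11.2
tool_pos: [0.5633, 0.2218, 0.0835]
orientation: [0.78, 3.042, 0.001]
force: [-1.7, -2.3, 5.5]
opening: 0.0118
gripper_force: 25.0
```

Request:
arm_command:
  deltas:
    - [[0,0,-0.08,0,0,0],[0,0,-0.08,0,0,0],[0,0,-0.08,0,0,0],[0,0,-0.08,0,0,0],[0,0,0,0,0,0]]

```text
t: 11.62
tool_pos: [0.5633, 0.2218, 0.0802]
orientation: [0.78, 3.042, 0.001]
force: [-1.9, -1.7, 6.1]
opening: 0.0117
gripper_force: 25.0
```

Request:
arm_command:
  deltas:
    - [[0,0,-0.08,0,0,0],[0,0,-0.08,0,0,0],[0,0,-0.08,0,0,0],[0,0,-0.08,0,0,0],[0,0,0,0,0,0]]

```text
t: 12.03
tool_pos: [0.5633, 0.2218, 0.077]
orientation: [0.78, 3.042, 0.001]
force: [-1.9, -1.8, 5.2]
opening: 0.0117
gripper_force: 25.0
```

Request:
arm_command:
  deltas:
    - [[0,0,-0.08,0,0,0],[0,0,-0.08,0,0,0],[0,0,-0.08,0,0,0],[0,0,-0.04,0,0,0],[0,0,0,0,0,0]]

```text
t: 12.45
tool_pos: [0.5633, 0.2218, 0.0743]
orientation: [0.78, 3.042, 0.001]
force: [-1.9, -2.4, 6.3]
opening: 0.0119
gripper_force: 25.0
```

Request:
arm_command:
  deltas:
    - [[0,0,-0.03,0,0,0],[0,0,-0.03,0,0,0],[0,0,-0.03,0,0,0],[0,0,0,0,0,0]]

```text
t: 12.78
tool_pos: [0.5633, 0.2218, 0.0734]
orientation: [0.78, 3.042, 0.001]
force: [-2.1, -2.3, 7.2]
opening: 0.012
gripper_force: 25.0
```

Request:
arm_command:
  deltas:
    - [[0,0,-0.03,0,0,0],[0,0,-0.02,0,0,0],[0,0,0,0,0,0]]

```text
t: 13.03
tool_pos: [0.5633, 0.2218, 0.0729]
orientation: [0.78, 3.042, 0.001]
force: [-2.3, -2.0, 5.9]
opening: 0.0119
gripper_force: 25.0
```

Request:
arm_command:
  deltas:
    - [[0,0,-0.02,0,0,0],[0,0,-0.02,0,0,0],[0,0,0,0,0,0]]

```text
t: 13.28
tool_pos: [0.5633, 0.2218, 0.0726]
orientation: [0.78, 3.042, 0.001]
force: [-1.4, -1.9, 6.5]
opening: 0.0121
gripper_force: 25.0
```

Request:
arm_command:
  deltas:
    - [[0,0,-0.02,0,0,0],[0,0,-0.02,0,0,0],[0,0,0,0,0,0]]

```text
t: 13.53
tool_pos: [0.5633, 0.2218, 0.0723]
orientation: [0.78, 3.042, 0.001]
force: [-3.2, -2.7, 8.2]
opening: 0.0119
gripper_force: 25.0
```

Request:
arm_command:
  deltas:
    - [[0,0,-0.02,0,0,0],[0,0,-0.02,0,0,0],[0,0,0,0,0,0]]

```text
t: 13.78
tool_pos: [0.5634, 0.2218, 0.0723]
orientation: [0.78, 3.042, 0.001]
force: [-2.9, -1.9, 10.7]
opening: 0.012
gripper_force: 25.0
```

Request:
arm_command:
  deltas:
    - [[0,0,-0.02,0,0,0],[0,0,0,0,0,0]]

```text
t: 13.95
tool_pos: [0.5635, 0.2218, 0.0723]
orientation: [0.78, 3.042, 0.001]
force: [-4.2, -3.6, 11.0]
opening: 0.0117
gripper_force: 25.0
```

The collar is seated: z stopped at 0.0723 while the force rose. I release and rise.

Request:
arm_command:
  deltas:
    - [[0,0,0.03,0,0,0],[0,0,0,0,0,0],[0,0,0,0,0,0],[0,0,0,0,0,0],[0,0,0,0,0,0],[0,0,0,0,0,0]]
  gripper: -0.1

```text
t: 14.45
tool_pos: [0.5627, 0.2216, 0.0705]
orientation: [-0.781, -3.043, 0.0]
force: [-0.7, -1.0, 0.7]
opening: 0.0415
gripper_force: 0.0
```

Request:
arm_command:
  deltas:
    - [[0,0,0.5,0,0,0],[0,0,1,0,0,0],[0,0,1.5,0,0,0],[0,0,2,0,0,0],[0,0,2,0,0,0],[0,0,2,0,0,0],[0,0,1.5,0,0,0],[0,0,0,0,0,0],[0,0,0,0,0,0]]

```text
t: 15.2
tool_pos: [0.5638, 0.2219, 0.1776]
orientation: [0.78, 3.04, 0.003]
force: [0.4, -0.3, 0.0]
opening: 0.0419
gripper_force: 0.0
```

Run:
```python
from h import *
s=monitor.read_state(); print(s['t'],s['tool_pos'],s['force'],s['opening'])
m,im=snap('wrist','w5.png'); sm,si=snap('side','s5.png')
cv2.imwrite('pics/z5.png',np.hstack([cv2.resize(im[130:270,190:330],(400,400),interpolation=cv2.INTER_CUBIC),cv2.resize(si[120:200,180:260],(400,400),interpolation=cv2.INTER_CUBIC)]))
```

```text
15.2 [0.5638186  0.22191965 0.1776112 ] [ 0.43776138 -0.32419674  0.00343765] 0.041883838746987416
```

View pics/z5.png

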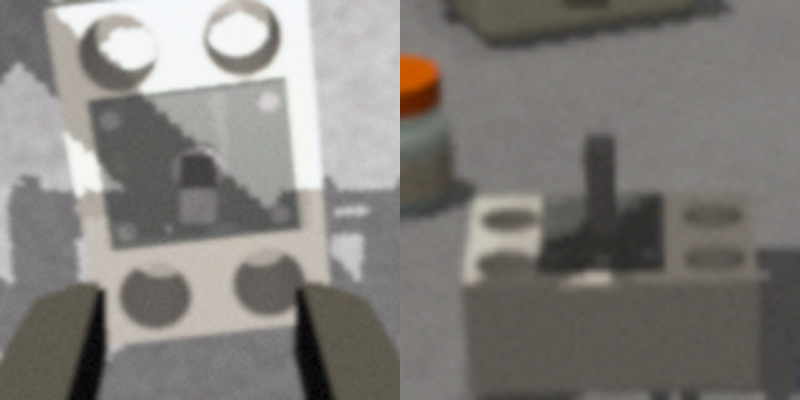

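The pin stands upright, with its collar on the plate (side crop: top at about (600,135), base about 235). I'll check the top height quickly and hand in.

Run:
```python
from h import *
m=eyes.camera_model('side')
for z in(.104,.108): print((np.array(proj(m,[.563,.222,z]))-[180,120])*5)
print(ticket.close_job())
```

```text
[196.2225251  131.90428879]
[195.93864824 123.68251952]
the job is handed in; nothing more can be done
None
```

The pin is in the plate's hole with its collar seated on the plate, and it has been let go. The press force read no more than about 11 N between steps (limit 30 N). I handed the job in, but no verdict came back.

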